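Show the set-up plate's label to the reader

ROBOT

A 7-joint arm with a two-finger parallel gripper is mounted at the origin on the work surface. World frame = base frame: x ahead of the robot, y to its left, z up, the work surface at z = 0. Lengths are in mm, angles in rad, forces in N, time in s.
With the tool pointing down it reaches from about 425 to 875 mm from the base axis. Payload 9.9 kg.
Tool frame: the origin (TCP) lies midway between the tips of the shut fingers; the grasp point (between the pads) lies 19 mm behind it; z points along the fingers, y is the line along which they close (so a half turn about z gives the same grasp; the last joint's range is limited). The gripper opens to 85 mm and grips with 20 to 120 N. Pads are 22 mm wide; open, the fingers measure 114 mm over their backs; the gripper's body (76 mm by 85 mm) begins 54 mm behind the grasp point. The pads swing forward as they close: fully open they stand 13 mm farther back than shut.
Start: joints at [-1.216, 0.576, 0.025, 1.437, -0.015, 1.129, -0.057], TCP at [286.769, 611.058, 231.289] pointing down, gripper open.
Joint ranges: [-2.76, 2.76], [-0.34, 2.15], [-1.52, 1.57], [0.19, 2.46], [-1.09, 4.23], [0.17, 1.99], [-2.82, 2.82]. Speed limits (rad/s): [2.22, 2.22, 3.01, 3.01, 3.14, 3.14, 3.14].

INTERFACE

Orientations are given as a unit quaternion [w, x, y, z].
In Python, from workcell import r, cams gives the robot as it stands.
- The arm moves only by the tool carry_out, never from a script. Its argument "plan" is a list of rows, each an object of numbers: "tx", "ty", "tz": the shift along the tool's x, y, z in mm; "turn": the turn about the tool's z in degrees. In form: [{"tx": .., "ty": .., "tz": .., "turn": ..}, ...]. A call has 1 to 12 rows; each row shifts and turns the commanded pose from where the row before left it, along the tool's axes as they then stand; what a row does not reach is not made up. A row lasts 1/12 s, in which the tool goes at most 41.7 mm and 7.16 degrees, less where a joint would pass 70% of its speed; a pose out of reach is approached as far as the arm can. A call is refused whole if a number of a shift passes 41.7 or a number of a turn 7.16, either way. A call with a gripper value outside its range is refused whole. "hand" is the opening, from 0 (shut) to 1 (fully open), set as the call begins (left out, the last holds). The fingers move at their own pace and stop on an object; "squeeze" is the grip in N (left out, the last holds). Time passes only in rows, so rows that do not move let the fingers close. It gives the time, the measured TCP pose, the force, the opening and the grip force at its end, in the units of the state.
- r.get_state(): the state, without advancing time (a new reading comes with each control period).
- cams.capture(name): name is "side" or "top" or "wrist"; returns a dict with "image" (480x640x3 uint8, red, green, blue), "range_z" (480x640 float32, mm along the optical axis (not along the pixel's ray), 0 where there is no reading), "camera_matrix" (3x3 intrinsics, pixels), "position" and "rotation" of the camera in the world. Camera axes: x right, y down, z forward; pixel columns grow to the right and rows downward; lengths in mm; the calibration is good to about 2 mm. A picture is of the moment at which its call begins.
- r.job_done(): hands the job in; it is judged then, once.
Trained networks look in the newest picture that a camera, given by its name, has taken for a name from the list of things; names that differ only in an ending like _2 or _b are one class to them, and where a whole thing is asked for, a point or a joint stands for the part that bears it (a point fixed in the world has none). Each returns a list of dicts, best first, with "conf" (0 to 1); they miss things now and then, are a little off and sometimes report something else, mostly with a low value. They report only what shows in the picture. A call takes as long as a camera call. They do not tell look-alikes from the thing itself.
- cams.find_in(camera, label): "box" ([left, top, right, bottom] in pixels, round what is visible of it).
- cams.place_of(camera, label): "point" ([column, row] in pixels: a listed point, or the origin of a listed thing).
The state is a dict: "time_s": time; "joint_pos": joint angles; "qd": joint speeds; "tau": joint torques, N m; "tool_pos": TCP position; "orientation": TCP orientation; "ft_force": force on the tool from outside, world axes, zero at the start; "wrist_torque": the same for the moment, N m; "grip_width": finger opening in mm; "gripper_force": force on a finger pad.
Only numpy, scipy, OpenCV 4.12 (cv2) and the standard library are available. Lean on these libraries where they do the work, as an engineer would, in place of code of your own. Each camera call takes 0.05 s, during which the arm holds its last target. There are 200 camera calls.

TASK

Give the bar over the slotted rack a quarter turn, either way, by its black grip, so that it no longer covers the clear plastic set-up plate standing below. Then lift the plate out by its clear end, leaving the frosted end free (a small corner notch marks it, and the label is on the face that shows the notch at its upper right), and hold it up to the reader: label centred about 120 mm in front of the window, label face up and square to the window at the same 45 degree slope, long edges level, notched edge uppermost. Finish while holding it there, still, and leave the other things on the table where they are.

Things in the scene. Friction and masses are not known exactly. Their poses are not given: they have to be found in the camera images.
- rack: fixed oak block 210 x 56 x 24 mm high on the table, origin under its centre, x along its length; a slot 110 mm long, 11 mm wide and 12 mm deep runs along its middle and the plate stands in it on its long edge. A steel post stands 84 mm from the centre at one end (either one) and carries the turn-bar; at the other end is a bare steel pin 16 mm high. It may be turned any way round
- keeper (a joint): angle of the turn-bar on its post, rad, about the vertical, counter-clockwise seen from above positive; near 0 (within 0.12) at the start, when it lies along the rack with one arm 20 mm over the plate's end, 5 mm above the plate; stops at -1.57 and +1.57; light friction (0.04 N m), stays where it is left; beyond 1.2 either way is open
- keeper_grip (a point): centre of the black grip of the turn-bar, on the turning axis, 88 mm above the table; its x axis runs along the bar and turns with it. The grip is 40 mm long (x), 12 mm wide (y), 22 mm high, its top 99 mm above the table; the steel bar under it is 108 mm long, 12 mm wide and 6 mm thick, its underside 72 mm above the table; the post under it is 11 mm thick
- plate_centre (a point): centre of the clear acrylic plate, 100 mm long (x), 8 mm thick (y), 55 mm high (z), about 55 g; in the rack its lower edge is 12 mm and its top edge 67 mm above the table. x points to the frosted end (the last 30 mm), whose upper corner has a 12 x 12 mm notch; z points up to the notched edge as it stands in the rack; the label faces along -y, so seen from the label's side the notch is at the upper right
- label (a point): centre of the frosted end's label side, a small paper label with printed bars on the face, 34 mm along x and -4 mm along y from the plate's centre; same axes as the plate's centre
- reader_focus (a point): point in the air 120 mm in front of the centre of the reader's window, 200 mm above the table, where the label's centre belongs. Its z axis points from here to the window, up at 45 degrees and away from the robot; its y axis is level, parallel to the window, to the robot's left. Up to 20 degrees of turn either way
- reader: the reader, fixed: a grey head 80 x 60 x 45 mm at 45 degrees, glass window on its lower face, window centre 285 mm above the table and 60 mm nearer the robot than the origin; carried by a round post 20 mm thick and 324 mm high that stands 90 mm along y from the origin on a foot 110 mm square. Origin on the table, x away from the robot (up to 20 degrees turned), y to the left
- wrench: bystander, not to be moved: steel wrench 170 mm long lying flat; origin under its centre
- spacer_ring: bystander, not to be moved: steel ring 60 mm across, 18 mm high; origin under its centre
- cutter_head: bystander, not to be moved: round dark steel cutter head, 72 mm across, 42 mm high; origin under its centre
- offcut: bystander, not to be moved: moulded oak offcut 150 x 60 x 34 mm; origin under its centre
- star_knob: bystander, not to be moved: black star knob on a steel foot, 52 mm across, 36 mm high; origin under its centre
- tape_measure: bystander, not to be moved: grey tape measure, 65 x 40 x 60 mm high; origin under its centre
Mind the look-alikes: they are no part of the job. What is shaped like the part that bears plate_centre but blue or brown is not meant.

How it is judged (in metres and radians):
On the way, in this order (a step that is already met when the one before it is completed fails the run):
1. the turn-bar is open (past 1.2 rad either way), the plate still in its slot ((value of joint keeper above 1.2 rad or value of joint keeper below -1.2 rad) and height (world z) of plate_centre below 0.06 m), for 0.1 s.
2. the fingers carry the plate clear of the rack (height (world z) of plate_centre above 0.1 m and contact force between the fingers and plate above 0.5 N and contact force between plate and rack below 0.05 N), for 0.1 s.
At the end, for the whole second after the job is handed in: Fingers hold the still plate by its clear end (grasp at most 10 mm past its middle), off rack and reader; label within 25 mm of the point 120 mm before the window, facing up, within 15 degrees of square and level, notched edge uppermost; bar still open (past 1.0 rad) (distance between label and reader_focus below 0.025 m and angle between the y axis of label and the z axis of reader_focus, either way round below 0.26 rad and angle between label's own y axis and vertical above 2 rad and angle between the x axis of label and the y axis of reader_focus, either way round below 0.26 rad and angle between plate_centre's own z axis and vertical below 1.15 rad and contact force between the fingers and plate above 0.5 N and x of the grasp point in the frame of plate_centre below 0.01 m and contact force between plate and rack below 0.05 N and contact force between plate and reader below 0.05 N and linear speed of plate below 0.03 m/s and (value of joint keeper above 1 rad or value of joint keeper below -1 rad)); the arm keeps its last pose, push and grip.
It fails at once if a bystander on the table is shoved more than 30 mm (distance of any of wrench, spacer_ring, cutter_head, offcut, star_knob, tape_measure from where it was at the start of the episode above 0.03 m).
It also fails if it takes over 58 s, if anything falls off the work surface, if the arm or the gripper's body presses on something with over 40 N, if the wrist force passes 120 N, or if a joint passes its speed limit or range.

## Working session

There is one attempt and no reset: what is moved stays moved. The work goes in short steps, Python scripts to look and compute and a tool call to move; the robot and the scene stay as the last step left them, time stands still between calls to the robot, and variables do not carry over. Pictures are saved under pics/ and viewed, at most 10 in all, crops included, and the job is handed in when it is done.

Besides the shell and the picture viewer there is one more tool, called by a JSON object that holds its "op" and its "data". carry_out: Moves the arm, as the interface text tells. Its arguments: {"type":"object","properties":{"plan":{"type":"array","items":{"type":"object","properties":{"tx":{"type":"number"},"ty":{"type":"number"},"tz":{"type":"number"},"turn":{"type":"number"}}}},"hand":{"type":"number"},"squeeze":{"type":"number"}},"required":["plan"]}

```bash
mkdir -p pics; ls; cat > h.py <<'E'
import numpy as np, cv2
from workcell import r, cams
from scipy.spatial.transform import Rotation as R
def save(c,n): cv2.imwrite(f'pics/{n}.png',cv2.cvtColor(c['image'],cv2.COLOR_RGB2BGR))
def rot(c):
    q=np.array(c['rotation'],float)
    return q if q.shape==(3,3) else R.from_quat(q,scalar_first=True).as_matrix()
def ray(c,p):
    K=np.array(c['camera_matrix']);d=np.linalg.solve(K,[p[0],p[1],1.]);return rot(c)@d
def at_z(c,p,z):
    d=ray(c,p);o=np.array(c['position']);return o+d*(z-o[2])/d[2]
def at_depth(c,p):
    z=np.median([v for v in c['range_z'][int(p[1])-1:int(p[1])+2,int(p[0])-1:int(p[0])+2].ravel() if v>0] or [0]);return np.array(c['position'])+ray(c,p)*z
def toR(): return R.from_quat(r.get_state()['orientation'],scalar_first=True).as_matrix()
E
python3 - <<'E'
from h import *
np.set_printoptions(precision=1,suppress=True)
for n in ('top','side'):
    c=cams.capture(n);save(c,n+'0');print(n,c['position'],rot(c).tolist())
    for l in ['rack','keeper_grip','plate_centre','label','reader','wrench','spacer_ring','cutter_head','offcut','star_knob','tape_measure']:
        z={'keeper_grip':88,'plate_centre':40,'label':40}.get(l,0)
        for d in cams.place_of(n,l)[:3]: print(l,round(d['conf'],2),np.array(d['point']),at_z(c,d['point'],z),at_depth(c,d['point']))
s=r.get_state();print(s['time_s'],s['tool_pos'],s['orientation'],toR())
E
```

```text
pics
top [ 363.8  -42.4 1241.4] [[0.020699174255962273, -0.9829916401921017, 0.18248007972807137], [-0.9993676940283698, -0.01506530566937344, 0.0322063456093261], [-0.02890945031543013, -0.18303134124387088, -0.9826819280952152]]
rack 0.69 [414.6 260.8] [ 537.3 -237.8    0. ] [ 534.2 -234.3   22. ]
keeper_grip 0.54 [457.4 251.7] [ 547. -319.   88.] [ 557.  -334.2   25. ]
plate_centre 0.83 [419.8 257. ] [ 540.8 -243.6   40. ] [ 538.5 -240.9   55.8]
plate_centre 0.75 [420.8 313.3] [ 411.4 -243.9   40. ] [ 411.2 -242.9   45.5]
plate_centre 0.72 [367.2 330.3] [ 370.9 -122.3   40. ] [ 370.8 -121.2   56. ]
label 0.74 [435.1 318.8] [ 399.7 -275.9   40. ] [ 400.8 -283.4    1.5]
label 0.68 [450.3 173.7] [ 742.8 -319.1   40. ] [ 739.4 -316.6   50.8]
label 0.56 [349.2 326.7] [378.1 -81.5  40. ] [377.9 -81.   52.7]
wrench 0.97 [305.5 294.9] [451.   21.8   0. ] [450.5  21.5   7.5]
wrench 0.3 [506.3 306. ] [ 433.9 -450.3    0. ] [ 430.4 -430.1   61.5]
spacer_ring 0.67 [248.7 267.6] [514.1 160.6  -0. ] [514.1 160.6  -0.1]
cutter_head 0.55 [403.6 177.6] [ 744.1 -213.6    0. ] [ 731.3 -207.8   41.8]
[... 1000 characters left out ...]
555.1 -205.8   40. ] [ 540.7 -224.7   63.8]
label 0.63 [317.2 383. ] [ 402.4 -282.3   40. ] [ 407.2 -274.5   28.9]
label 0.61 [467.3 329.1] [ 736.5 -331.6   40. ] [ 725.4 -340.6   53.8]
reader 0.94 [355.6 224.3] [790.7 142.    0. ] [792.1 143.8  -1.6]
wrench 0.6 [271.2 297.7] [463.   11.4  -0. ] [460.3   5.8   5.7]
spacer_ring 0.57 [264.3 256.7] [521.1 152.6   0. ] [512.1 133.7  16.6]
cutter_head 0.71 [435.3 306.9] [ 757.  -215.5    0. ] [ 734.4 -236.8   28.4]
offcut 0.93 [219.8 219. ] [497.7 362.2   0. ] [480.8 317.7  32.6]
star_knob 0.64 [347.5 271.9] [661.1  -8.2   0. ] [648.7 -25.5  17.9]
1.2 [286.8 611.1 231.3] [-0.   0.2  1.  -0. ] [[-0.9  0.4 -0. ]
 [ 0.4  0.9 -0. ]
 [ 0.  -0.  -1. ]]
```

View pics/top0.png

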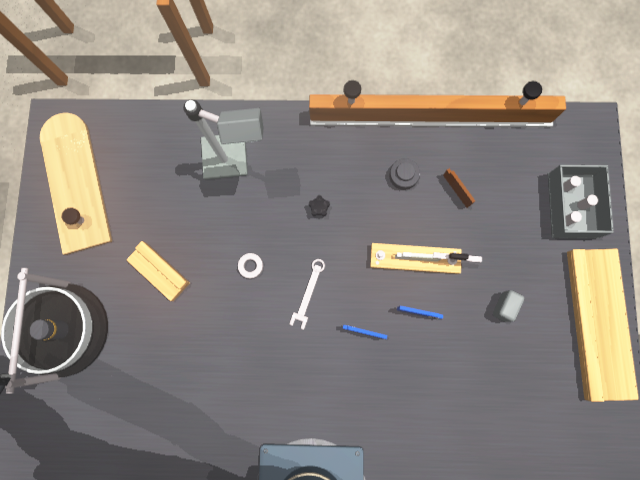

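View pics/side0.png

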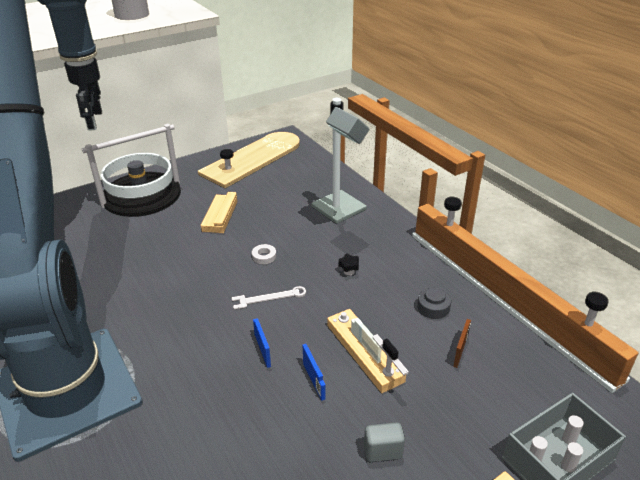

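The top view shows the rack at (416,259), its bar and post at the right (458,256) and its bare pin at the left (380,255). The reader head is at (240,125). The blue plates at (365,332) and (420,312) and the brown one at (458,187) are decoys. I'll move above the rack for a closer look.

{"op": "carry_out", "data": {"plan": [{"tx": -25,"ty": -29,"tz": -5},{"tx": -25,"ty": -29,"tz": -5},{"tx": -25,"ty": -29,"tz": -5},{"tx": -25,"ty": -29,"tz": -5},{"tx": -25,"ty": -29,"tz": -5},{"tx": -25,"ty": -29,"tz": -5},{"tx": -25,"ty": -29,"tz": -5},{"tx": -25,"ty": -29,"tz": -5},{"tx": -25,"ty": -29,"tz": -5},{"tx": -25,"ty": -29,"tz": -5},{"tx": -25,"ty": -29,"tz": -5},{"tx": -25,"ty": -29,"tz": -5}], "hand": 1}}

```text
validation failed for argument at $.pl...
```

{"op": "carry_out", "data": {"plan": [{"tx": -25,"ty": -29},{"tx": -25,"ty": -29},{"tx": -25,"ty": -29},{"tx": -25,"ty": -29},{"tx": -25,"ty": -29},{"tx": -25,"ty": -29},{"tx": -25,"ty": -29},{"tx": -25,"ty": -29},{"tx": -25,"ty": -29},{"tx": -25,"ty": -29},{"tx": -25,"ty": -29},{"tx": -25,"ty": -29}]}}

```text
validation failed for argument at $.pl...
```

{"op": "carry_out", "data": {"plan": [{"turn": 7},{"turn": 7},{"turn": 7},{"turn": 7},{"turn": 7},{"turn": 7},{"turn": 7},{"turn": 7},{"turn": 7},{"turn": 2}]}}

```text
validation failed for argument at $.pl...
```

```bash
python3 - <<'E'
from h import *
np.set_printoptions(precision=2,suppress=True)
s=r.get_state();print(s['time_s'],s['tool_pos'],toR(),s['joint_pos'])
c=cams.capture('wrist');save(c,'w1');print(c['position'],rot(c))
for l,z in [('rack',0),('keeper_grip',88),('plate_centre',40),('label',40)]:
    for d in cams.place_of('wrist',l)[:3]: print(l,round(d['conf'],2),np.array(d['point']),at_z(c,d['point'],z))
E
```

```text
1.2 [286.76 611.07 231.27] [[-0.91  0.42 -0.  ]
 [ 0.42  0.91 -0.  ]
 [ 0.   -0.   -1.  ]] [-1.22  0.58  0.02  1.44 -0.01  1.13 -0.06]
[226.71 639.98 373.19] [[ 0.42  0.87  0.24]
 [ 0.91 -0.41 -0.11]
 [-0.    0.27 -0.96]]
```

{"op": "carry_out", "data": {"plan": [{"tx": -25,"ty": -29,"tz": -5,"turn": 0},{"tx": -25,"ty": -29,"tz": -5,"turn": 0},{"tx": -25,"ty": -29,"tz": -5,"turn": 0},{"tx": -25,"ty": -29,"tz": -5,"turn": 0},{"tx": -25,"ty": -29,"tz": -5,"turn": 0},{"tx": -25,"ty": -29,"tz": -5,"turn": 0},{"tx": -25,"ty": -29,"tz": -5,"turn": 0},{"tx": -25,"ty": -29,"tz": -5,"turn": 0},{"tx": -25,"ty": -29,"tz": -5,"turn": 0},{"tx": -25,"ty": -29,"tz": -5,"turn": 0},{"tx": -25,"ty": -29,"tz": -5,"turn": 0},{"tx": -25,"ty": -29,"tz": -5,"turn": 0}], "hand": 1}}

```text
time_s: 2.45
tool_pos: [410.7, 166.7, 291.9]
orientation: [0.0, 0.218, 0.976, 0.0]
ft_force: [1.4, 0.1, -0.2]
grip_width: 85.6
gripper_force: 0.0
```

{"op": "carry_out", "data": {"plan": [{"tx": -25,"ty": -29,"tz": 0,"turn": 0},{"tx": -25,"ty": -29,"tz": 0,"turn": 0},{"tx": -25,"ty": -29,"tz": 0,"turn": 0},{"tx": -25,"ty": -29,"tz": 0,"turn": 0},{"tx": -25,"ty": -29,"tz": 0,"turn": 0},{"tx": -25,"ty": -29,"tz": 0,"turn": 0},{"tx": -25,"ty": -29,"tz": 0,"turn": 0},{"tx": -25,"ty": -29,"tz": 0,"turn": 0},{"tx": -25,"ty": -29,"tz": 0,"turn": 0},{"tx": -25,"ty": -29,"tz": 0,"turn": 0},{"tx": -25,"ty": -29,"tz": 0,"turn": 0},{"tx": -25,"ty": -29,"tz": 0,"turn": 0}]}}

```text
time_s: 3.45
tool_pos: [534.5, -275.7, 291.4]
orientation: [0.0, 0.217, 0.976, 0.0]
ft_force: [0.6, 0.5, 0.1]
grip_width: 85.9
gripper_force: 0.0
```

{"op": "carry_out", "data": {"plan": [{"tx": 0,"ty": 0,"tz": 0,"turn": 7},{"tx": 0,"ty": 0,"tz": 0,"turn": 7},{"tx": 0,"ty": 0,"tz": 0,"turn": 7},{"tx": 0,"ty": 0,"tz": 0,"turn": 7},{"tx": 0,"ty": 0,"tz": 0,"turn": 7},{"tx": 0,"ty": 0,"tz": 0,"turn": 7},{"tx": 0,"ty": 0,"tz": 0,"turn": 7},{"tx": 0,"ty": 0,"tz": 0,"turn": 7},{"tx": 0,"ty": 0,"tz": 0,"turn": 7},{"tx": 0,"ty": 0,"tz": 0,"turn": 2}]}}

```text
time_s: 4.28
tool_pos: [534.4, -273.6, 291.3]
orientation: [-0.0, 0.71, 0.704, 0.0]
ft_force: [0.1, -0.4, 0.6]
grip_width: 85.6
gripper_force: 0.0
```

```bash
python3 - <<'E'
from h import *
np.set_printoptions(precision=2,suppress=True)
s=r.get_state();print(s['time_s'],s['tool_pos'],toR(),s['joint_pos'])
c=cams.capture('wrist');save(c,'w2');print(c['position'],rot(c))
for l,z in [('rack',0),('keeper_grip',88),('plate_centre',40),('label',40)]:
    for d in cams.place_of('wrist',l)[:3]: print(l,round(d['conf'],2),np.array(d['point']),at_z(c,d['point'],z))
E
```

```text
4.2833 [ 534.39 -273.64  291.28] [[ 0.01  1.    0.  ]
 [ 1.   -0.01  0.  ]
 [ 0.    0.   -1.  ]] [-0.02  0.49  0.68  1.57 -0.32  1.2   0.71]
[ 536.14 -205.88  433.17] [[ 1.   -0.01 -0.  ]
 [-0.01 -0.96 -0.27]
 [-0.    0.27 -0.96]]
rack 0.93 [336.1 162.3] [ 543.61 -238.29    0.  ]
rack 0.41 [526.1 140.5] [ 749.9  -216.96    0.  ]
rack 0.37 [339.  163.9] [ 546.8  -240.06    0.  ]
keeper_grip 0.62 [333.7 258. ] [ 539.45 -320.09   88.  ]
plate_centre 0.92 [154.9  32. ] [ 376.89 -115.93   40.  ]
plate_centre 0.8 [211.7 167.7] [ 417.98 -239.45   40.  ]
plate_centre 0.75 [490.6 253.4] [ 707.15 -332.34   40.  ]
label 0.95 [343.2 134.4] [ 550.   -208.43   40.  ]
label 0.74 [207.3 201.6] [ 410.35 -273.79   40.  ]
label 0.59 [523.4 242. ] [ 740.5  -320.01   40.  ]
```

View pics/w2.png

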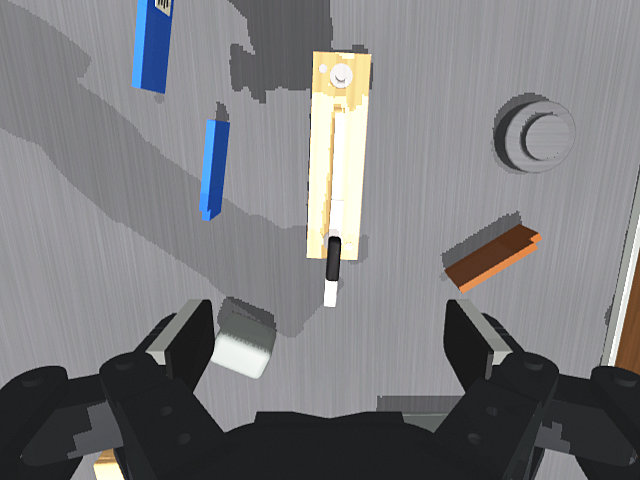

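The wrist view shows the rack from (340,52) to (335,260), with the pin at (341,75) and the black grip at (333,258). I'll zoom in on the plate for the notch and label.

```bash
python3 - <<'E'
from h import *
np.set_printoptions(precision=1,suppress=True)
im=cv2.imread('pics/w2.png');cv2.imwrite('pics/w2z.png',cv2.resize(im[40:320,290:390],None,fx=2.14*1,fy=2.14,interpolation=3))
a=cv2.resize(im[80:280,290:390],(300,600),interpolation=3)
s=cv2.imread('pics/side0.png')[300:395,320:415];b=cv2.resize(s,(500,500),interpolation=3);b=cv2.copyMakeBorder(b,0,100,0,0,0)
cv2.imwrite('pics/z.png',np.hstack([a,b]))
c=cams.capture('wrist')
for p in [(314,52),(371,55),(307,258),(357,260)]: print(at_z(c,p,24))
print(at_z(c,(341,70),40))
# grip from depth: points 80..102 high
ys,xs=np.mgrid[0:300,200:450];P=np.array([np.array(c['position'])+ray(c,(x,y))*c['range_z'][y,x] for y,x in zip(ys.ravel(),xs.ravel()) if c['range_z'][y,x]>0])
def pc(Q,n):
    m=Q.mean(0);w,v=np.linalg.eigh(np.cov((Q-m)[:,:2].T));print(n,len(Q),m,np.degrees(np.arctan2(v[1,1],v[0,1])),Q.min(0),Q.max(0))
pc(P[(P[:,2]>92)&(P[:,2]<106)],'grip');pc(P[(P[:,2]>72)&(P[:,2]<85)],'bar');pc(P[(P[:,2]>58)&(P[:,2]<70)&(P[:,0]>500)&(P[:,0]<580)],'plate')
Q=P[(P[:,2]>20)&(P[:,2]<28)&(P[:,0]>490)&(P[:,0]<590)];pc(Q,'rack')
t=cams.capture('side')
for d in cams.place_of('side','reader_focus')[:2]+cams.find_in('side','reader')[:2]: print(d)
E
```

```text
[ 520.9 -131.5   24. ]
[ 576.2 -134.2   24. ]
[ 510.9 -341.4   24. ]
[ 566.6 -343.8   24. ]
[ 546.7 -150.    40. ]
grip 535 [ 538.7 -319.4   97.8] 85.36954898767368 [ 531.6 -339.8   92.6] [ 545.4 -300.9  100.7]
bar 725 [ 539.6 -307.7   77.5] 85.16321749694237 [ 529.3 -366.9   72.5] [ 548.6 -266.8   84.9]
plate 630 [ 543.5 -233.9   66.4] 86.79807458531334 [ 538.2 -268.    58.7] [ 549.2 -201.8   69. ]
rack 9064 [ 543.7 -224.7   23.5] 86.58739975319344 [ 509.7 -343.2   20.1] [ 576.7 -131.    28. ]
{'box': [310.1, 96.7, 359.2, 221.5], 'conf': 0.6}
{'box': [199.4, 193.8, 235.7, 231.5], 'conf': 0.49}
```

View pics/z.png

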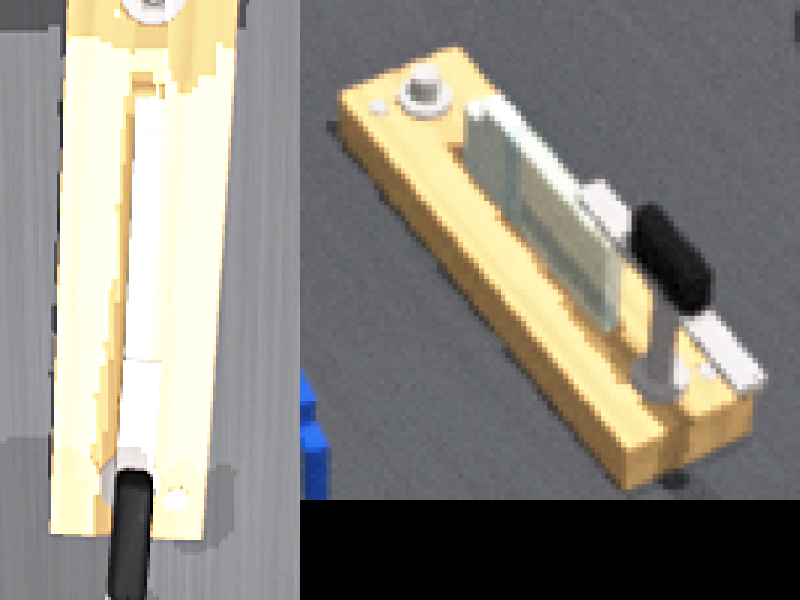

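The frosted, notched end is at the pin end (+y) and the label faces +x, away from the robot. The clear end is under the bar. Next I'll grip the black grip.

{"op": "carry_out", "data": {"plan": [{"tx": 0,"ty": 0,"tz": 0,"turn": 4.5},{"tx": -6.5,"ty": 1.2,"tz": 30,"turn": 0},{"tx": -6.5,"ty": 1.2,"tz": 30,"turn": 0},{"tx": -6.5,"ty": 1.2,"tz": 30,"turn": 0},{"tx": -6.5,"ty": 1.2,"tz": 30,"turn": 0},{"tx": -6.5,"ty": 1.2,"tz": 30,"turn": 0},{"tx": -6.5,"ty": 1.2,"tz": 30,"turn": 0},{"tx": -6.5,"ty": 1.2,"tz": 15,"turn": 0},{"tx": 0,"ty": 0,"tz": 8,"turn": 0},{"tx": 0,"ty": 0,"tz": 6,"turn": 0},{"tx": 0,"ty": 0,"tz": 0,"turn": 0}], "hand": 0.6}}

```text
time_s: 5.65
tool_pos: [539.1, -319.8, 82.3]
orientation: [-0.0, 0.735, 0.678, 0.0]
ft_force: [-0.1, 1.2, 0.6]
grip_width: 51.2
gripper_force: 0.0
```

{"op": "carry_out", "data": {"plan": [{"tx": 0,"ty": 0,"tz": 0,"turn": 0},{"tx": 0,"ty": 0,"tz": 0,"turn": 0},{"tx": 0,"ty": 0,"tz": 0,"turn": 0},{"tx": 0,"ty": 0,"tz": 0,"turn": 0},{"tx": 0,"ty": 0,"tz": 0,"turn": 0},{"tx": 0,"ty": 0,"tz": 0,"turn": 0},{"tx": 0,"ty": 0,"tz": 0,"turn": 0},{"tx": 0,"ty": 0,"tz": 0,"turn": 0}], "hand": 0, "squeeze": 40}}

```text
time_s: 6.32
tool_pos: [538.3, -319.9, 83.7]
orientation: [-0.0, 0.735, 0.678, 0.0]
ft_force: [-5.6, 2.4, 9.2]
grip_width: 11.0
gripper_force: 40.0
```

{"op": "carry_out", "data": {"plan": [{"tx": 0,"ty": 0,"tz": -1,"turn": -7},{"tx": 0,"ty": 0,"tz": 0,"turn": -7},{"tx": 0,"ty": 0,"tz": 0,"turn": -7},{"tx": 0,"ty": 0,"tz": 0,"turn": -7},{"tx": 0,"ty": 0,"tz": 0,"turn": -7},{"tx": 0,"ty": 0,"tz": 0,"turn": -7},{"tx": 0,"ty": 0,"tz": 0,"turn": -7},{"tx": 0,"ty": 0,"tz": 0,"turn": -7},{"tx": 0,"ty": 0,"tz": 0,"turn": -7},{"tx": 0,"ty": 0,"tz": 0,"turn": -7},{"tx": 0,"ty": 0,"tz": 0,"turn": -7},{"tx": 0,"ty": 0,"tz": 0,"turn": -7}]}}

```text
time_s: 7.32
tool_pos: [537.3, -320.6, 83.8]
orientation: [-0.001, 0.09, 0.996, -0.0]
ft_force: [-4.8, -1.3, -0.4]
grip_width: 11.1
gripper_force: 40.4
```

{"op": "carry_out", "data": {"plan": [{"tx": 0,"ty": 0,"tz": 0,"turn": -2},{"tx": 0,"ty": 0,"tz": 0,"turn": 0}]}}

```text
time_s: 7.48
tool_pos: [537.3, -320.6, 83.8]
orientation: [-0.001, 0.075, 0.997, -0.0]
ft_force: [-6.1, -0.8, 2.5]
grip_width: 11.1
gripper_force: 40.7
```

{"op": "carry_out", "data": {"plan": [{"tx": 0,"ty": 0,"tz": 0,"turn": 0},{"tx": 0,"ty": 0,"tz": 0,"turn": 0},{"tx": 0,"ty": 0,"tz": 0,"turn": 0},{"tx": 0,"ty": 0,"tz": -10,"turn": 0},{"tx": 0,"ty": 0,"tz": -40,"turn": 0},{"tx": 0,"ty": 0,"tz": -40,"turn": 0},{"tx": 0,"ty": 0,"tz": -40,"turn": 0},{"tx": 0,"ty": 0,"tz": 0,"turn": 0}], "hand": 0.5}}

```text
time_s: 8.15
tool_pos: [542.3, -322.0, 222.6]
orientation: [0.006, 0.076, 0.997, -0.003]
ft_force: [0.6, -1.0, 0.1]
grip_width: 42.6
gripper_force: 0.0
```

{"op": "carry_out", "data": {"plan": [{"tx": 0,"ty": 0,"tz": 0,"turn": 7},{"tx": 0,"ty": 0,"tz": 0,"turn": 7},{"tx": 0,"ty": 0,"tz": 0,"turn": 7},{"tx": 0,"ty": 0,"tz": 0,"turn": 7},{"tx": 0,"ty": 0,"tz": 0,"turn": 7},{"tx": 0,"ty": 0,"tz": 0,"turn": 7},{"tx": 0,"ty": 0,"tz": 0,"turn": 7},{"tx": 0,"ty": 0,"tz": 0,"turn": 7},{"tx": 0,"ty": 0,"tz": 0,"turn": 7},{"tx": 0,"ty": 0,"tz": 0,"turn": 7},{"tx": 0,"ty": 0,"tz": 0,"turn": 7},{"tx": 0,"ty": 0,"tz": 0,"turn": 7}]}}

```text
time_s: 9.15
tool_pos: [539.4, -319.6, 214.2]
orientation: [0.0, 0.725, 0.689, 0.0]
ft_force: [0.4, 0.1, -0.0]
grip_width: 42.4
gripper_force: 0.0
```

```bash
python3 - <<'E'
from h import *
np.set_printoptions(precision=2,suppress=True)
s=r.get_state();print(s['time_s'],s['tool_pos'],toR(),s['joint_pos'])
c=cams.capture('wrist');save(c,'w3')
ys,xs=np.mgrid[0:300,200:450];P=np.array([np.array(c['position'])+ray(c,(x,y))*c['range_z'][y,x] for y,x in zip(ys.ravel(),xs.ravel()) if c['range_z'][y,x]>0])
def pc(Q,n):
    m=Q.mean(0);w,v=np.linalg.eigh(np.cov((Q-m)[:,:2].T));print(n,len(Q),m,np.degrees(np.arctan2(v[1,1],v[0,1])),Q.min(0),Q.max(0))
P=P[(P[:,0]>480)&(P[:,0]<600)]
pc(P[(P[:,2]>92)&(P[:,2]<106)],'grip');pc(P[(P[:,2]>72)&(P[:,2]<85)],'bar');pc(P[(P[:,2]>62)&(P[:,2]<70)],'plate')
# reader geometry from side and top: points above 240
for n,b in (('side',(150,80,310,400)),('top',(60,90,180,300))):
    c=cams.capture(n);save(c,n+'3');P=np.array([np.array(c['position'])+ray(c,(x,y))*c['range_z'][y,x] for y in range(b[1] if n=='top' else 80,b[2] if n=='top' else 230) for x in range(190 if n=='top' else 300,b[3]) if c['range_z'][y,x]>0])
    H=P[(P[:,2]>240)&(P[:,2]<345)&(P[:,0]>600)&(P[:,0]<900)&(P[:,1]>60)&(P[:,1]<330)];np.save(n+'H.npy',H);pc(H,n+'head')
    F=P[(P[:,2]>3)&(P[:,2]<30)&(P[:,0]>650)&(P[:,0]<900)&(P[:,1]>100)&(P[:,1]<330)];pc(F,n+'foot')
    if n=='top':
        for nm,Q in (('head',H),('foot',F)): print(nm,cv2.minAreaRect(Q[:,:2].astype(np.float32)))
    d=cams.place_of(n,'reader')
    for k in d[:2]: print(k,at_z(c,k['point'],0))
E
```

```text
9.15 [ 539.41 -319.61  214.22] [[ 0.05  1.    0.  ]
 [ 1.   -0.05 -0.  ]
 [ 0.    0.   -1.  ]] [ 0.13  0.57  0.55  1.61 -0.34  1.05  0.73]
grip 991 [ 538.81 -319.82   97.65] 171.3422463863727 [ 518.94 -329.17   92.04] [ 558.71 -312.22  100.43]
bar 1699 [ 538.55 -319.51   77.3 ] 171.41916752116745 [ 484.74 -334.29   72.  ] [ 592.71 -307.1    84.94]
plate 1421 [ 543.13 -244.72   66.39] 86.97567140914258 [ 536.21 -317.03   62.15] [ 548.86 -201.52   69.75]
sidehead 780 [740.54 133.91 310.52] 79.922103437238 [714.21  89.68 240.41] [795.33 243.77 338.94]
sidefoot 1162 [790.76 220.65  11.78] 173.81616651163043 [662.08 102.68   3.  ] [899.81 329.59  29.62]
{'point': [355.8, 221.6], 'conf': 0.94} [798.37 151.9    0.  ]
tophead 1852 [750.48 154.89 318.49] 71.75361376129352 [712.58  96.33 240.57] [800.71 240.74 342.1 ]
topfoot 2007 [787.57 221.41  11.77] 97.76698407504587 [732.88 100.01   3.  ] [898.92 327.07  29.89]
head ((753.4488525390625, 168.14743041992188), (147.60108947753906, 82.18965148925781), 84.7718505859375)
foot ((812.5713500976562, 210.9620361328125), (163.8941192626953, 224.9279022216797), 2.725531816482544)
```

View pics/w3.png

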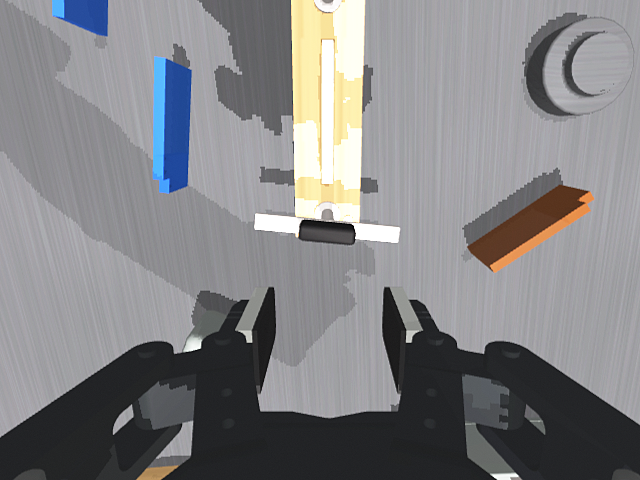

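The bar now lies across the rack at about 85°, and the plate top runs from (327,40) to (327,184), uncovered. I'll descend on the clear end and grip it.

{"op": "carry_out", "data": {"plan": [{"tx": 29,"ty": 0,"tz": 0,"turn": 0},{"tx": 29,"ty": 0,"tz": 10,"turn": 0},{"tx": 0,"ty": 0,"tz": 30,"turn": 0},{"tx": 0,"ty": 0,"tz": 30,"turn": 0},{"tx": 0,"ty": 0,"tz": 30,"turn": 0},{"tx": 0,"ty": 0,"tz": 30,"turn": 0},{"tx": 0,"ty": 0,"tz": 20,"turn": 0},{"tx": 0,"ty": 0,"tz": 15,"turn": 0},{"tx": 0,"ty": 0,"tz": 8,"turn": 0},{"tx": 0,"ty": 0,"tz": 4,"turn": 0},{"tx": 0,"ty": 0,"tz": 0,"turn": 0}]}}

```text
time_s: 10.32
tool_pos: [541.6, -262.1, 36.1]
orientation: [-0.0, 0.723, 0.691, 0.0]
ft_force: [0.7, -0.6, 0.8]
grip_width: 42.8
gripper_force: 0.0
```

{"op": "carry_out", "data": {"plan": [{"tx": 0,"ty": 0,"tz": 0,"turn": 0},{"tx": 0,"ty": 0,"tz": 0,"turn": 0},{"tx": 0,"ty": 0,"tz": 0,"turn": 0},{"tx": 0,"ty": 0,"tz": 0,"turn": 0},{"tx": 0,"ty": 0,"tz": 0,"turn": 0},{"tx": 0,"ty": 0,"tz": 0,"turn": 0},{"tx": 0,"ty": 0,"tz": 0,"turn": 0},{"tx": 0,"ty": 0,"tz": 0,"turn": 0}], "hand": 0, "squeeze": 60}}

```text
time_s: 10.98
tool_pos: [542.3, -262.3, 37.4]
orientation: [0.001, 0.723, 0.691, 0.0]
ft_force: [-0.9, -0.4, 7.7]
grip_width: 7.0
gripper_force: 59.1
```

```bash
python3 - <<'E'
from h import *
np.set_printoptions(precision=3,suppress=True)
s=r.get_state();print(s['time_s'],s['tool_pos'],s['joint_pos'])
rng=np.random.default_rng(0)
for n in ('side','top'):
    H=np.load(n+'H.npy')
    for k in range(3):
        best=None
        for _ in range(800):
            a,b,d=H[rng.choice(len(H),3,False)];v=np.cross(b-a,d-a);l=np.linalg.norm(v)
            if l<50: continue
            v/=l;m=abs((H-a)@v)<2
            if best is None or m.sum()>best.sum(): best=m
        Q=H[best];m=Q.mean(0);v=np.linalg.svd(Q-m,full_matrices=False)[2][2];v*=np.sign(v[2]);v/=1
        print(n,len(Q),m,v,'az',np.degrees(np.arctan2(v[1],v[0])),'el',np.degrees(np.arcsin(v[2])),Q.min(0),Q.max(0));H=H[~best]
E
```

```text
10.9833 [ 542.277 -262.316   37.381] [ 0.115  0.74   0.422  1.847 -0.472  0.653  0.774]
side 270 [731.024 136.806 320.925] [-0.734 -0.078  0.675] az -173.9236788421719 el 42.41584848478842 [715.392  89.682 305.742] [747.198 174.16  338.762]
side 138 [750.724  97.119 296.664] [-0.061  0.996  0.067] az 93.52131347842497 el 3.8460402699255183 [721.369  93.363 268.039] [777.738 101.84  323.528]
side 101 [728.146 132.264 322.006] [-0.726 -0.086  0.682] az -173.27517565829572 el 42.99985059046481 [714.211  90.786 308.514] [743.999 169.319 338.935]
top 682 [731.88  135.463 325.192] [-0.714 -0.089  0.694] az -172.8741984482106 el 43.95834028756738 [712.585  96.812 307.966] [752.768 176.408 341.862]
top 512 [765.989 148.014 320.189] [0.697 0.074 0.713] az 6.095653860198436 el 45.51113618628221 [737.976  98.949 293.461] [789.823 236.193 342.104]
top 139 [733.736 142.11  323.928] [-0.721 -0.096  0.686] az -172.39002290866446 el 43.297408186133374 [716.309  96.824 303.654] [751.97  177.321 337.19 ]
```

Gripped. The reader is turned about 6°, with its focus near (653,127,200). I'll lift the plate.

{"op": "carry_out", "data": {"plan": [{"tx": 0,"ty": 0,"tz": -8,"turn": 0},{"tx": 0,"ty": 0,"tz": -15,"turn": 0},{"tx": 0,"ty": 0,"tz": -25,"turn": 0},{"tx": 0,"ty": 0,"tz": -35,"turn": 0},{"tx": 0,"ty": 0,"tz": -35,"turn": 0},{"tx": 0,"ty": 0,"tz": -35,"turn": 0},{"tx": 0,"ty": 0,"tz": -35,"turn": 0},{"tx": 0,"ty": 0,"tz": -25,"turn": 0},{"tx": 0,"ty": 0,"tz": -10,"turn": 0},{"tx": 0,"ty": 0,"tz": 0,"turn": 0},{"tx": 0,"ty": 0,"tz": 0,"turn": 0}]}}

```text
time_s: 11.9
tool_pos: [541.3, -261.6, 258.9]
orientation: [-0.0, 0.723, 0.691, 0.0]
ft_force: [-0.4, -0.0, -1.5]
grip_width: 6.8
gripper_force: 58.5
```

{"op": "carry_out", "data": {"plan": [{"tx": 22,"ty": 15,"tz": 0,"turn": 0},{"tx": 22,"ty": 15,"tz": 0,"turn": 0},{"tx": 22,"ty": 15,"tz": 0,"turn": 0},{"tx": 22,"ty": 15,"tz": 0,"turn": 0},{"tx": 22,"ty": 15,"tz": 0,"turn": 0},{"tx": 22,"ty": 15,"tz": 0,"turn": 0},{"tx": 22,"ty": 15,"tz": 0,"turn": 0},{"tx": 22,"ty": 15,"tz": 0,"turn": 0},{"tx": 22,"ty": 15,"tz": 0,"turn": 0},{"tx": 22,"ty": 15,"tz": 0,"turn": 0},{"tx": 22,"ty": 15,"tz": 0,"turn": -3},{"tx": 0,"ty": 0,"tz": 0,"turn": 0}]}}

```text
time_s: 12.9
tool_pos: [719.2, -20.6, 255.1]
orientation: [-0.003, 0.701, 0.713, -0.0]
ft_force: [-1.0, 1.0, -0.7]
grip_width: 7.2
gripper_force: 58.5
```

{"op": "carry_out", "data": {"plan": [{"tx": 0,"ty": 30,"tz": 0,"turn": 0},{"tx": 0,"ty": 30,"tz": 0,"turn": 0},{"tx": 0,"ty": 30,"tz": 0,"turn": 0},{"tx": 0,"ty": 30,"tz": 0,"turn": 0},{"tx": 0,"ty": 0,"tz": 0,"turn": 0}]}}

```text
time_s: 13.32
tool_pos: [840.5, -26.5, 252.3]
orientation: [-0.002, 0.704, 0.71, -0.002]
ft_force: [0.2, -0.1, -2.0]
grip_width: 6.8
gripper_force: 58.8
```

```bash
python3 - <<'E'
from h import *
np.set_printoptions(precision=3,suppress=True)
s=r.get_state();print(s['time_s'],s['tool_pos'],s['joint_pos'],toR(),s['gripper_force'],s['grip_width'])
E
```

```text
13.3167 [840.539 -26.55  252.332] [-0.183  0.92   0.521  0.781 -0.407  1.52   0.183] [[-0.007  1.    -0.005]
 [ 1.     0.007  0.   ]
 [ 0.    -0.005 -1.   ]] 58.774473667144775 6.797819092507461
```

Now I'll push gently past the reach limit to see how the arm handles a pose it can't hold upright.

{"op": "carry_out", "data": {"plan": [{"tx": 0,"ty": 15,"tz": 0,"turn": 0},{"tx": 0,"ty": 15,"tz": 0,"turn": 0},{"tx": 0,"ty": 15,"tz": 0,"turn": 0},{"tx": 0,"ty": 15,"tz": 0,"turn": 0},{"tx": 0,"ty": 0,"tz": 0,"turn": 0}]}}

```text
time_s: 13.73
tool_pos: [898.6, -27.3, 253.3]
orientation: [-0.002, 0.705, 0.709, -0.002]
ft_force: [0.1, 0.4, -2.7]
grip_width: 7.2
gripper_force: 58.9
```

{"op": "carry_out", "data": {"plan": [{"tx": 0,"ty": 15,"tz": 0,"turn": 0},{"tx": 0,"ty": 15,"tz": 0,"turn": 0},{"tx": 0,"ty": 0,"tz": 0,"turn": 0}]}}

```text
time_s: 13.98
tool_pos: [914.8, -27.7, 248.5]
orientation: [0.002, 0.706, 0.708, 0.002]
ft_force: [1.0, -1.0, -0.4]
grip_width: 7.0
gripper_force: 59.5
```

```bash
python3 - <<'E'
from h import *
np.set_printoptions(precision=3,suppress=True)
s=r.get_state();print(s['time_s'],s['tool_pos'],s['joint_pos'],toR(),s['gripper_force'],s['grip_width'])
E
```

```text
13.9833 [914.773 -27.679 248.461] [-0.063  1.164  0.616  0.199 -0.579  1.808  0.058] [[-0.003  1.     0.005]
 [ 1.     0.003  0.001]
 [ 0.001  0.005 -1.   ]] 59.47627365589142 6.997275463704937
```

{"op": "carry_out", "data": {"plan": [{"tx": 0,"ty": 15,"tz": 0,"turn": 0},{"tx": 0,"ty": 15,"tz": 0,"turn": 0},{"tx": 0,"ty": 15,"tz": 0,"turn": 0},{"tx": 0,"ty": 15,"tz": 0,"turn": 0},{"tx": 0,"ty": 0,"tz": 0,"turn": 0}]}}

```text
time_s: 14.4
tool_pos: [935.2, -24.8, 240.7]
orientation: [0.019, 0.705, 0.709, 0.018]
ft_force: [0.0, 0.1, -1.7]
grip_width: 7.1
gripper_force: 59.5
```

```bash
python3 - <<'E'
from h import *
np.set_printoptions(precision=3,suppress=True)
s=r.get_state();print(s['time_s'],s['tool_pos'],s['joint_pos'],toR(),s['gripper_force'],s['grip_width'])
E
```

```text
14.4 [935.226 -24.848 240.742] [-0.077  1.194  0.878  0.196 -0.832  1.766  0.084] [[-0.005  0.999  0.052]
 [ 1.     0.006 -0.002]
 [-0.002  0.052 -0.999]] 59.47658836841583 7.149800232198774
```

The tool starts to tilt outward by about 3°. I'll push further and then check that the tilt is kept.

{"op": "carry_out", "data": {"plan": [{"tx": 0,"ty": 30,"tz": 0,"turn": 0},{"tx": 0,"ty": 30,"tz": 0,"turn": 0},{"tx": 0,"ty": 30,"tz": 0,"turn": 0},{"tx": 0,"ty": 30,"tz": 0,"turn": 0},{"tx": 0,"ty": 0,"tz": 0,"turn": 0}]}}

```text
time_s: 14.82
tool_pos: [972.7, -22.2, 221.4]
orientation: [0.049, 0.704, 0.707, 0.046]
ft_force: [-0.3, -0.5, -0.7]
grip_width: 7.0
gripper_force: 59.5
```

{"op": "carry_out", "data": {"plan": [{"tx": 0,"ty": -30,"tz": 0,"turn": 0},{"tx": 0,"ty": -30,"tz": 0,"turn": 0},{"tx": 0,"ty": 0,"tz": 0,"turn": 0}]}}

```text
time_s: 15.07
tool_pos: [938.8, -24.1, 217.4]
orientation: [0.046, 0.707, 0.704, 0.045]
ft_force: [0.3, -2.0, -0.5]
grip_width: 7.3
gripper_force: 59.5
```

```bash
python3 - <<'E'
from h import *
np.set_printoptions(precision=3,suppress=True)
s=r.get_state();print(s['time_s'],s['tool_pos'],s['joint_pos'],toR(),s['gripper_force'],s['grip_width'])
E
```

```text
15.0667 [938.812 -24.051 217.373] [-0.219  1.155  1.102  0.569 -1.     1.565  0.28 ] [[ 0.004  0.992  0.128]
 [ 1.    -0.004 -0.001]
 [-0.     0.128 -0.992]] 59.50748920440674 7.256014501132031
```

The tilt is kept. With the arm stretched, pushing up and out should force more of it, because joint 6 is at its limit there.

{"op": "carry_out", "data": {"plan": [{"tx": 0,"ty": 30,"tz": -28,"turn": 0},{"tx": 0,"ty": 30,"tz": -28,"turn": 0},{"tx": 0,"ty": 30,"tz": -28,"turn": 0},{"tx": 0,"ty": 30,"tz": -28,"turn": 0},{"tx": 0,"ty": 30,"tz": -28,"turn": 0},{"tx": 0,"ty": 30,"tz": -28,"turn": 0},{"tx": 0,"ty": 0,"tz": 0,"turn": 0}]}}

```text
time_s: 15.65
tool_pos: [967.0, -15.7, 359.1]
orientation: [0.096, 0.698, 0.703, 0.094]
ft_force: [-0.1, 0.2, 1.7]
grip_width: 7.3
gripper_force: 60.2
```

```bash
python3 - <<'E'
from h import *
np.set_printoptions(precision=3,suppress=True)
s=r.get_state();print(s['time_s'],s['tool_pos'],s['joint_pos'],toR(),s['gripper_force'],s['grip_width'])
E
```

```text
15.65 [967.031 -15.651 359.084] [-0.094  1.097  1.14   0.192 -1.085  1.688  0.096] [[-0.007  0.964  0.266]
 [ 1.     0.008 -0.002]
 [-0.004  0.266 -0.964]] 60.159605741500854 7.267443509987324
```

{"op": "carry_out", "data": {"plan": [{"tx": 0,"ty": 30,"tz": -28,"turn": 0},{"tx": 0,"ty": 30,"tz": -28,"turn": 0},{"tx": 0,"ty": 30,"tz": -28,"turn": 0},{"tx": 0,"ty": 30,"tz": -28,"turn": 0},{"tx": 0,"ty": 30,"tz": -28,"turn": 0},{"tx": 0,"ty": 30,"tz": -28,"turn": 0},{"tx": 0,"ty": 0,"tz": 0,"turn": 0}]}}

```text
time_s: 16.23
tool_pos: [948.6, -14.0, 492.5]
orientation: [0.149, 0.69, 0.693, 0.145]
ft_force: [-0.2, -0.7, 0.1]
grip_width: 7.0
gripper_force: 60.2
```

```bash
python3 - <<'E'
from h import *
np.set_printoptions(precision=3,suppress=True)
s=r.get_state();print(s['time_s'],s['tool_pos'],s['joint_pos'],toR(),s['gripper_force'],s['grip_width'])
E
```

```text
16.2333 [948.65  -13.978 492.545] [-0.105  0.96   1.16   0.192 -1.086  1.678  0.092] [[-0.003  0.914  0.406]
 [ 1.     0.006 -0.005]
 [-0.007  0.406 -0.914]] 60.19456386566162 6.961733520827184
```

{"op": "carry_out", "data": {"plan": [{"tx": 0,"ty": 35,"tz": -20,"turn": 0},{"tx": 0,"ty": 35,"tz": -20,"turn": 0},{"tx": 0,"ty": 35,"tz": -20,"turn": 0},{"tx": 0,"ty": 35,"tz": -20,"turn": 0},{"tx": 0,"ty": 35,"tz": -20,"turn": 0},{"tx": 0,"ty": 35,"tz": -20,"turn": 0},{"tx": 0,"ty": 35,"tz": -20,"turn": 0},{"tx": 0,"ty": 35,"tz": -20,"turn": 0},{"tx": 0,"ty": 35,"tz": -20,"turn": 0},{"tx": 0,"ty": 35,"tz": -20,"turn": 0},{"tx": 0,"ty": 0,"tz": 0,"turn": 0}]}}

```text
time_s: 17.15
tool_pos: [932.7, -8.4, 662.4]
orientation: [0.24, 0.665, 0.668, 0.234]
ft_force: [0.0, -1.3, 0.3]
grip_width: 6.9
gripper_force: 60.2
```

```bash
python3 - <<'E'
from h import *
np.set_printoptions(precision=3,suppress=True)
s=r.get_state();print(s['time_s'],s['tool_pos'],s['joint_pos'],toR(),s['gripper_force'],s['grip_width'])
E
```

```text
17.15 [932.713  -8.369 662.396] [-0.129  0.802  1.182  0.192 -1.086  1.57   0.085] [[-0.001  0.775  0.632]
 [ 1.     0.007 -0.007]
 [-0.01   0.632 -0.775]] 60.20788908004761 6.855310989397568
```

{"op": "carry_out", "data": {"plan": [{"tx": 0,"ty": 35,"tz": -20,"turn": 0},{"tx": 0,"ty": 35,"tz": -20,"turn": 0},{"tx": 0,"ty": 35,"tz": -20,"turn": 0},{"tx": 0,"ty": 0,"tz": 0,"turn": 0}]}}

```text
time_s: 17.48
tool_pos: [916.7, -6.9, 718.2]
orientation: [0.267, 0.655, 0.658, 0.26]
ft_force: [-0.1, -0.8, -0.1]
grip_width: 6.9
gripper_force: 60.2
```

```bash
python3 - <<'E'
from h import *
np.set_printoptions(precision=3,suppress=True)
s=r.get_state();print(s['time_s'],s['tool_pos'],s['joint_pos'],toR(),s['gripper_force'],s['grip_width'])
print('delta tool to via, target',toR().T@(np.array([600,-20,450])-s['tool_pos']),toR().T@(np.array([657,71,196])-s['tool_pos']))
c=cams.capture('side');save(c,'s5')
E
```

```text
17.4833 [916.715  -6.928 718.187] [-0.139  0.749  1.192  0.192 -1.086  1.545  0.084] [[-0.     0.723  0.691]
 [ 1.     0.008 -0.007]
 [-0.011  0.691 -0.723]] 60.21328568458557 6.9209180747297285
delta tool to via, target [ -10.148 -414.341  -24.937] [  83.524 -547.978  197.352]
```

View pics/s5.png

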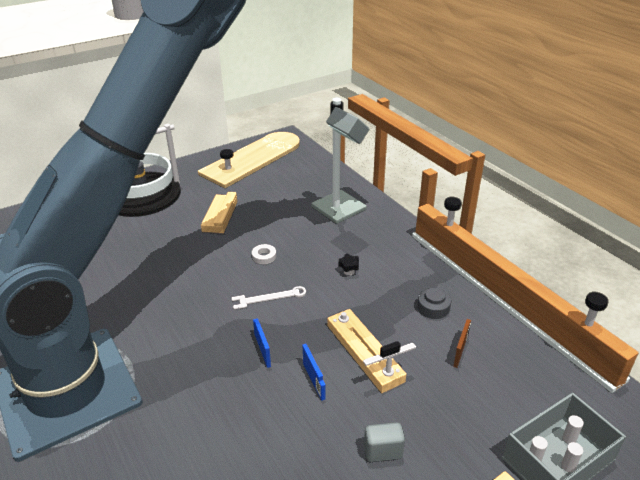

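The view shows the rack empty with the bar lying across it, and the arm stretched up. The tilt is 43.7°. I'll retract toward the reader focus now.

{"op": "carry_out", "data": {"plan": [{"tx": 0,"ty": -15,"tz": 0,"turn": 0},{"tx": 0,"ty": -25,"tz": 0,"turn": 0},{"tx": 0,"ty": -30,"tz": 0,"turn": 0},{"tx": 0,"ty": -35,"tz": 0,"turn": 0},{"tx": 0,"ty": -35,"tz": 0,"turn": 0},{"tx": 0,"ty": -35,"tz": 0,"turn": 0},{"tx": 0,"ty": -35,"tz": 0,"turn": 0},{"tx": 0,"ty": -35,"tz": 0,"turn": 0},{"tx": 0,"ty": -35,"tz": 0,"turn": 0},{"tx": 0,"ty": -35,"tz": 0,"turn": 0},{"tx": 0,"ty": -35,"tz": 0,"turn": 0},{"tx": 0,"ty": 0,"tz": 0,"turn": 0}]}}

```text
time_s: 18.53
tool_pos: [673.7, -7.6, 477.8]
orientation: [0.259, 0.658, 0.658, 0.257]
ft_force: [0.9, 0.0, -1.5]
grip_width: 7.0
gripper_force: 60.2
```

```bash
python3 - <<'E'
from h import *
np.set_printoptions(precision=3,suppress=True)
s=r.get_state();print(s['time_s'],s['tool_pos'],s['joint_pos'],toR(),s['gripper_force'],s['grip_width'])
print('delta tool to target',toR().T@(np.array([657,-20,196])-s['tool_pos']),toR().T@(np.array([657,71,196])-s['tool_pos']))
E
```

```text
18.5333 [673.68   -7.624 477.843] [-1.175  0.357  1.533  1.791 -0.822  0.706  0.69 ] [[ 0.001  0.734  0.679]
 [ 1.     0.001 -0.003]
 [-0.003  0.679 -0.734]] 60.18989324569702 6.979851135754574
delta tool to target [ -11.609 -203.725  195.521] [  79.39  -203.644  195.248]
```

{"op": "carry_out", "data": {"plan": [{"tx": -1,"ty": -20,"tz": 20,"turn": 0},{"tx": -1,"ty": -20,"tz": 20,"turn": 0},{"tx": -1,"ty": -20,"tz": 20,"turn": 0},{"tx": -1,"ty": -20,"tz": 20,"turn": 0},{"tx": -1,"ty": -20,"tz": 20,"turn": 0},{"tx": -1,"ty": -20,"tz": 20,"turn": 0},{"tx": -1,"ty": -20,"tz": 20,"turn": 0},{"tx": 0,"ty": -20,"tz": 20,"turn": 0},{"tx": 0,"ty": 0,"tz": 0,"turn": 0}]}}

```text
time_s: 19.28
tool_pos: [680.2, -17.1, 294.5]
orientation: [0.251, 0.661, 0.662, 0.247]
ft_force: [-0.6, -0.2, 0.2]
grip_width: 7.3
gripper_force: 60.2
```

```bash
python3 - <<'E'
from h import *
np.set_printoptions(precision=3,suppress=True)
s=r.get_state();print(s['time_s'],s['tool_pos'],s['joint_pos'],toR(),s['gripper_force'],s['grip_width'])
print('delta tool to target',toR().T@(np.array([657,71,196])-s['tool_pos']))
c=cams.capture('side');save(c,'s6');
E
```

```text
19.2833 [680.159 -17.128 294.492] [-0.515  0.308  0.585  2.071 -1.086  0.172  1.007] [[ 0.001  0.751  0.66 ]
 [ 1.     0.003 -0.005]
 [-0.006  0.66  -0.751]] 60.23798704147339 7.262863627032991
delta tool to target [ 88.698 -82.109  58.259]
```

View pics/s6.png

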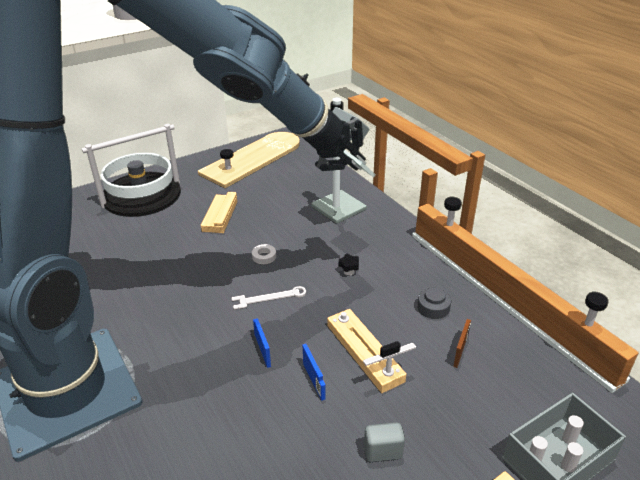

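The plate is tilted below the gripper at (355,160), clear of the reader. Joints 5 and 6 are at their limits, so I'll descend in small steps and watch the tilt.

{"op": "carry_out", "data": {"plan": [{"tx": 0,"ty": -10,"tz": 10,"turn": 0},{"tx": 0,"ty": -10,"tz": 10,"turn": 0},{"tx": 0,"ty": -10,"tz": 10,"turn": 0},{"tx": 0,"ty": 0,"tz": 0,"turn": 0}]}}

```text
time_s: 19.67
tool_pos: [682.8, -16.5, 271.8]
orientation: [0.241, 0.664, 0.667, 0.236]
ft_force: [-0.5, 0.0, -0.7]
grip_width: 7.2
gripper_force: 60.2
```

```bash
cat > st.py <<'E'
from h import *
np.set_printoptions(precision=3,suppress=True)
s=r.get_state();T=toR();print(s['time_s'],s['tool_pos'],s['joint_pos'],T,s['gripper_force'])
a=np.radians(6.3);n=np.array([np.cos(a),np.sin(a),1])/2**.5;u=np.array([-np.sin(a),np.cos(a),0]);F=np.array([737,136,285.5])-120*n
X,Y,Z=T[:,0],-T[:,1],-T[:,2]  # plate axes
lab=np.array(s['tool_pos'])-19*T[:,2]+22*X-17*Z+34*X-4*Y
print('focus',F,'label',lab,'dist',np.linalg.norm(lab-F),'delta tool',T.T@(F-lab),'ang',np.degrees(np.arccos(abs(Y@n))),np.degrees(np.arccos(abs(X@u))),'tilt',np.degrees(np.arcsin(T[:,1][2])))
E
python3 st.py
```

```text
19.6667 [682.844 -16.518 271.81 ] [-0.464  0.341  0.53   2.066 -1.086  0.172  1.007] [[-0.001  0.772  0.635]
 [ 1.     0.005 -0.004]
 [-0.007  0.635 -0.772]] 60.24144887924194
focus [652.66  126.689 200.647] label [684.587  39.511 275.513] dist 119.26515668087525 delta tool [ 87.73  -71.739  37.162] ang 7.076253724278811 6.234154256456936 tilt 39.42888263777051
```

{"op": "carry_out", "data": {"plan": [{"tx": 9,"ty": -9,"tz": 5,"turn": 0},{"tx": 9,"ty": -9,"tz": 5,"turn": 0},{"tx": 9,"ty": -9,"tz": 5,"turn": 0},{"tx": 9,"ty": -9,"tz": 5,"turn": 0},{"tx": 0,"ty": 0,"tz": 0,"turn": 0}]}}

```text
time_s: 20.08
tool_pos: [672.3, 21.8, 251.9]
orientation: [0.229, 0.668, 0.672, 0.225]
ft_force: [0.1, -0.1, -0.6]
grip_width: 6.8
gripper_force: 60.2
```

```bash
python3 st.py
```

```text
20.0833 [672.328  21.794 251.864] [-0.6    0.375  0.614  2.086 -1.086  0.173  0.94 ] [[-0.004  0.793  0.609]
 [ 1.     0.007 -0.003]
 [-0.007  0.609 -0.793]] 60.245704650878906
focus [652.66  126.689 200.647] label [674.077  77.827 255.518] dist 76.53123856621873 delta tool [ 49.3   -50.049  30.357] ang 8.678457172182592 6.098610788178103 tilt 37.48981334358822
```

{"op": "carry_out", "data": {"plan": [{"tx": 9,"ty": -5,"tz": 3,"turn": -2.5},{"tx": 9,"ty": -5,"tz": 3,"turn": -2.5},{"tx": 9,"ty": -5,"tz": 3,"turn": 0},{"tx": 9,"ty": -5,"tz": 3,"turn": 0},{"tx": 9,"ty": -5,"tz": 3,"turn": 0},{"tx": 0,"ty": 0,"tz": 0,"turn": 0}]}}

```text
time_s: 20.58
tool_pos: [663.5, 65.1, 236.0]
orientation: [0.232, 0.641, 0.702, 0.207]
ft_force: [0.3, 0.6, -1.8]
grip_width: 6.8
gripper_force: 60.3
```

```bash
python3 st.py
```

```text
20.5833 [663.492  65.149 236.033] [-0.748  0.416  0.7    2.098 -1.086  0.173  0.943] [[-0.072  0.804  0.591]
 [ 0.996  0.093 -0.006]
 [-0.06   0.588 -0.807]] 60.260632038116455
focus [652.66  126.689 200.647] label [661.502 121.288 236.641] dist 37.455797070822356 delta tool [  8.169 -27.759  23.784] ang 9.003223319174998 4.064633346066027 tilt 36.00018203944049
```

{"op": "carry_out", "data": {"plan": [{"tx": 3,"ty": -5,"tz": 4,"turn": 0},{"tx": 3,"ty": -5,"tz": 4,"turn": 0},{"tx": 1,"ty": -5,"tz": 4,"turn": 0},{"tx": 0,"ty": -5,"tz": 4,"turn": 0},{"tx": 0,"ty": 0,"tz": 0,"turn": 0}]}}

```text
time_s: 21.0
tool_pos: [659.9, 69.1, 222.1]
orientation: [0.226, 0.644, 0.703, 0.199]
ft_force: [-0.6, 1.0, -0.3]
grip_width: 7.1
gripper_force: 60.3
```

```bash
python3 st.py
```

```text
21.0 [659.879  69.09  222.093] [-0.748  0.436  0.69   2.102 -1.086  0.172  0.928] [[-0.068  0.816  0.574]
 [ 0.996  0.091 -0.011]
 [-0.061  0.571 -0.819]] 60.26256322860718
focus [652.66  126.689 200.647] label [658.201 125.241 222.588] dist 22.675689725385073 delta tool [  3.159 -16.911  14.773] ang 10.20907315805999 4.251821798799987 tilt 34.79095978260855
```

{"op": "carry_out", "data": {"plan": [{"tx": 1,"ty": -5,"tz": 4,"turn": 0},{"tx": 1,"ty": -5,"tz": 4,"turn": 0},{"tx": 1,"ty": -5,"tz": 4,"turn": 0},{"tx": 0,"ty": -3,"tz": 2,"turn": 0},{"tx": 0,"ty": 0,"tz": 0,"turn": 0},{"tx": 0,"ty": 0,"tz": 0,"turn": 0}]}}

```text
time_s: 21.5
tool_pos: [656.5, 72.0, 210.7]
orientation: [0.22, 0.646, 0.705, 0.192]
ft_force: [0.2, 1.1, -1.1]
grip_width: 6.8
gripper_force: 60.3
```

```bash
python3 st.py; python3 - <<'E'
from h import *
np.set_printoptions(precision=2,suppress=True)
c=cams.capture('wrist');save(c,'w7')
for d in cams.place_of('wrist','label')[:2]+cams.place_of('wrist','plate_centre')[:2]: print(d)
c=cams.capture('side');save(c,'s7');z=cv2.imread('pics/s7.png')[90:210,290:430];w=cv2.resize(cv2.imread('pics/w7.png'),(400,300))
for d in cams.place_of('side','label')[:2]+cams.place_of('side','plate_centre')[:2]: print(d,at_depth(c,d['point']))
z=cv2.resize(z,(350,300),interpolation=3);cv2.imwrite('pics/f7.png',np.hstack([w,z]))
E
```

```text
21.5 [656.533  71.969 210.703] [-0.743  0.451  0.678  2.106 -1.086  0.172  0.92 ] [[-0.067  0.826  0.559]
 [ 0.996  0.091 -0.014]
 [-0.062  0.556 -0.829]] 60.2664577960968
focus [652.66  126.689 200.647] label [654.944 128.124 211.108] dist 10.8032444327482 delta tool [-0.625 -7.832  7.414] ang 11.230077574666444 4.30677100672691 tilt 33.76996987142594
{'point': [340.7, 161.3], 'conf': 0.84}
{'point': [317.6, 385.0], 'conf': 0.97} [ 407.86 -274.69   22.93]
{'point': [260.1, 327.1], 'conf': 0.79} [ 375.66 -106.76   53.45]
{'point': [314.0, 371.3], 'conf': 0.8} [ 411.1  -257.09   42.76]
{'point': [321.7, 180.0], 'conf': 0.62} [633.25  60.87 231.73]
```

View pics/f7.png

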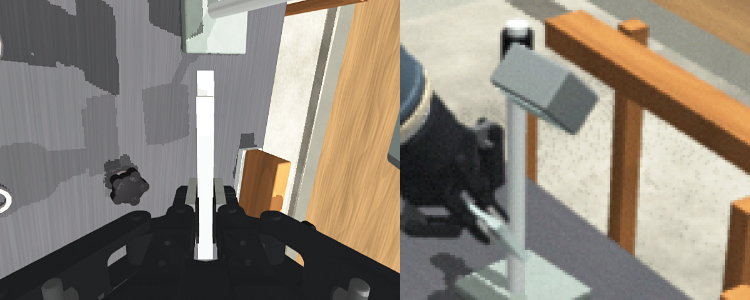

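The plate is held straight in the fingers (wrist view, columns about 205 of 400) and sits in front of the window. I'll check its pose in the hand from depth before handing in.

```bash
python3 - <<'E'
from h import *
np.set_printoptions(precision=1,suppress=True)
s=r.get_state();T=toR();c=cams.capture('wrist');D=c['range_z']
P=np.array([np.array(c['position'])+ray(c,(x,y))*D[y,x] for y in range(90,330) for x in range(300,360) if D[y,x]>0])
Q=(P-s['tool_pos'])@T;Q=Q[(abs(Q[:,1])<8)&(Q[:,2]>-70)&(Q[:,2]<30)&(Q[:,0]>10)]
for a in range(10,110,8):
    q=Q[(Q[:,0]>=a)&(Q[:,0]<a+8)]
    if len(q): print(a,len(q),np.median(q,0))
print(Q[:,0].max()); print(s['qd'])
E
```

```text
10 1613 [ 11.1  -0.4 -28.2]
18 596 [ 22.    0.2 -28.4]
26 644 [ 30.1   0.3 -28.4]
34 681 [ 38.    0.3 -28.4]
42 718 [ 46.    0.3 -28.5]
50 756 [ 54.1   0.3 -28.4]
58 808 [ 61.4   0.3 -17.3]
66 623 [ 69.5   0.2 -16.5]
73.13419710827782
[-0.  0. -0. -0.  0.  0. -0.]
```

```bash
python3 -c "
from h import *
print(r.job_done())"
```

```text
the job is handed in; nothing more can be done
None
```

I turned the bar to about 85° and lifted the plate out by its clear end. At hand-in it was held still at the reader, with the label about 11 mm from the focus and about 11° from square (limit 15°); the hand-in call returned no verdict.

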